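# Zero a bench colorimeter on its reference filter

## Robot

A 7-joint arm with a two-finger parallel gripper is mounted at the origin on a cart in front of the work surface, level with it; the furniture and walls round the work are solid. World frame = base frame: x ahead of the robot, y to its left, z up, the work surface at z = 0. Lengths are in mm, angles in rad, forces in N, time in s.
With the tool pointing down it reaches from about 400 to 925 mm from the base axis. Payload 4.1 kg.
Tool frame: the origin (TCP) lies between the finger pads; the fingertips stand 14 mm ahead of it and the grasp point (between the pads) lies 5 mm behind it; z points along the fingers, y is the line along which they close (so a half turn about z gives the same grasp; the last joint's range is limited). The gripper opens to 85 mm and grips with 20 to 120 N. Pads are 22 mm wide; open, the fingers measure 114 mm over their backs; the gripper's body (76 mm by 85 mm) begins 54 mm behind the grasp point. The pads swing forward as they close: fully open they stand 13 mm farther back than shut.
Start: joints at [1.208, 0.398, 0.045, 1.537, -0.019, 1.207, -0.051], TCP at [169.524, -627.541, 217.947] pointing down, gripper open.
Joint ranges: [-2.82, 2.82], [-0.49, 2.23], [-1.37, 1.46], [0, 2.46], [-1.36, 4.5], [0.23, 2], [-2.94, 2.94]. Speed limits (rad/s): [2.57, 2.57, 3.14, 3.14, 3.14, 3.14, 3.14].

## Interface

Orientations are given as [roll, pitch, yaw] about the fixed x, y, z axes, in that order (R = Rz(yaw) Ry(pitch) Rx(roll)).
In Python, from bench import r gives the robot as it stands.
- The arm moves only by the tool move_arm, never from a script. Its argument "steps" is a list of rows, each an object with "delta_rot": the turn, a rotation vector about the tool's x, y, z in rad, a list of three; "travel": the shift along the tool's x, y, z in m, a list of three; "grip": the gripper's target within -1 to 1 (shut at 1, half-way at 0, fully open at -1). A call has 1 to 20 rows; each row is the pose to reach, as a shift and turn from the pose commanded when the call began, along the tool's axes at that moment; what a row does not reach only later rows make up. A row lasts 1/10 s, in which the tool goes at most 50 mm and 8.59 degrees, less where a joint would pass 70% of its speed; a pose out of reach is approached as far as the arm can. A call with a gripper value outside its range is refused whole. The fingers move at their own pace and stop on an object; "newtons" is the grip in N (left out, the last holds). Time passes only in rows, so rows that repeat a pose let the fingers close. It gives the time, the measured TCP pose, the force, the opening and the grip force at its end, in the units of the state.
- r.get_obs(): the state, without advancing time (a new reading comes with each control period).
- r.camera(name): name is "scene" or "side" or "wrist"; returns the picture (384x512x3 uint8, red, green, blue); there is no depth.
- r.get_calibration(name): a dict with "fx", "fy", "cx", "cy" (pixels), "position" and "attitude" of the camera in the world. Camera axes: x right, y up, looking along -z (the intrinsics and any distortion apply to the point x, -y, -z); pixel columns grow to the right and rows downward; lengths in mm; the calibration is good to about 2 mm. A picture is of the moment at which its call begins: read the wrist's pose just before it. get_calibration takes no time and is no camera call; for the wrist camera it gives the pose at the moment of the call.
- r.job_done(): hands the job in; it is judged then, once.
The state is a dict: "time": time; "joint_pos": joint angles; "qd": joint speeds; "effort": joint torques, N m; "ee_pos": TCP position; "orientation": TCP orientation; "force": force on the tool from outside, world axes, zero at the start; "torque": the same for the moment, N m; "finger_gap": finger opening in mm; "grip_force": force on a finger pad.
Only numpy, scipy, OpenCV 4.12 (cv2) and the standard library are available. Lean on these libraries where they do the work, as an engineer would, in place of code of your own. Each camera call takes 0.05 s, during which the arm holds its last target. There are 200 camera calls.

## Task

Get the colorimeter on the bench ready for a sample, gently and with a fingertip only, gripping nothing: push its light shutter fully shut over the sample well, and turn the knurled filter wheel clockwise (seen from above), one click or two as needed, until it clicks in with its white bar opposite the index line on the case. Only then press the round zero key right down and let it come up again. Do not shove the instrument along the bench or disturb the things standing beside it.

Things in the scene. Friction and masses are not known exactly. Their poses are not given: they have to be found in the camera images.
- colorimeter: white bench instrument, loose on rubber feet, about 3 kg, 200 (x) x 220 (y) mm; origin at the centre of its underside, on the bench; x to its back, y to its left, z up. Front deck (x below -55 mm) flat, 50 mm high, with the zero key; rear deck (x above -30 mm) flat, 72 mm high, with wheel and shutter; a sloped display face between
- index (a point): the wheel-side end of the black index line, 16 x 6 mm, that lies on the rear deck straight in front (-x) of the wheel
- wheel_top (a point): centre of the filter wheel's top face, 89.5 mm above the bench: a black disc 100 mm in diameter, 16 mm thick, upright axis at instrument x +42, y +48 mm. Top face bare but for an aluminium hub cap 25 mm across, 2.5 mm proud. The edge has 48 knurl ribs 1.5 mm high and is free all round; underside 1.5 mm above the rear deck. Too wide to grip; friction about 1
- bar_end (a point): outer end of the white bar painted on the wheel's top face, 46 mm from the axis; opposite the index line when straight in front (-x of the instrument) of the axis
- filter_wheel (a joint): wheel angle, rad, growing clockwise seen from above; 0 = white bar at the index line. A sprung ball holds it at clicks 0.785 apart (..., -1.571, -0.785, 0, 0.785); it starts at one of the two before 0 or, rarely, balanced between them. About 0.08 N m (2 N at the edge) carries it over the crest half-way, then it drops into the next by itself. Stops at -2.51 and +1.73
- shutter_lip (a point): middle of the upper edge of the near (-x) face of the shutter's thumb ramp, 86 mm above the bench. The shutter is a black plate 50 (x) x 46 (y) x 5 mm between guides 7 mm high on the rear deck at instrument y -64 mm; the ramp on its near edge is 40 mm wide, its near face upright and 14 mm high, its back falling in steps over 20 mm. It slides shut along the instrument's +x
- shutter (a joint): shutter position, m: 0 = open (sample well bare), 0.050 = fully shut against its stop; 1.2 N of friction, stays where it is left
- zero_key_top (a point): centre of the top face of the round black zero key, 22 mm across and 65 mm above the bench, on the front deck at x = -78, y = -64 mm in the instrument's frame
- zero_key (a joint): key travel, m: 0 = up, 0.005 = right down, which takes 4 N straight down; springs back
- sample_vial: bystander: white capped vial, 34 mm across and 66 mm high, on the bench to the right of the instrument; origin at the centre of its base
- amber_bottle: bystander: brown bottle with black cap, 33 mm across and 76 mm high, to the right of the instrument; origin at the centre of its base
- crucible: bystander: small white porcelain crucible, 44 mm across and 32 mm high, farther to the right; origin at the centre of its base

How it is judged (in metres and radians):
On the way, in this order (a step that is already met when the one before it is completed fails the run):
1. the shutter is fully shut and the wheel has clicked in with its bar at the index line (value of joint shutter above 0.046 m and value of joint filter_wheel between -0.13 and 0.13 rad), for 0.2 s.
2. the zero key is pressed right down (value of joint zero_key above 0.004 m), for 0.05 s.
At the end, for the whole second after the job is handed in: shutter within 4 mm of its stop, wheel at rest within 0.13 rad of the click where the white bar meets the index line, key up again, instrument at rest (all of step 1 and velocity of joint filter_wheel between -0.1 and 0.1 rad/s and value of joint zero_key below 0.0015 m and linear speed of colorimeter below 0.02 m/s); the robot touches nothing.
It fails at once if the zero key is pressed before the shutter is shut and the wheel in place (value of joint zero_key above 0.003 m and (value of joint shutter below 0.044 m or value of joint filter_wheel below -0.2 rad or value of joint filter_wheel above 0.2 rad)).
It fails at once if the instrument is shoved, turned or lifted by more than 20 mm (distance of colorimeter from where it was at the start of the episode above 0.02 m or distance of zero_key_top from where it was at the start of the episode above 0.03 m).
It fails at once if a bystander is moved, lifted or knocked over (distance of any of sample_vial, amber_bottle, crucible from where it was at the start of the episode above 0.02 m or angle between any of sample_vial, amber_bottle, crucible's own z axis and vertical above 0.5 rad).
It fails at once if the instrument or a part of it is gripped or pressed hard (contact force between the fingers and colorimeter above 35 N).
It also fails if it takes over 48 s, if anything falls off the work surface, if the arm or the gripper's body presses on something with over 40 N, if the wrist force passes 120 N, or if a joint passes its speed limit or range.

## Working session

There is one attempt and no reset: what is moved stays moved. The work goes in short steps, Python scripts to look and compute and a tool call to move; the robot and the scene stay as the last step left them, time stands still between calls to the robot, and variables do not carry over. Pictures are saved under pics/ and viewed, at most 10 in all, crops included, and the job is handed in when it is done.

Besides the shell and the picture viewer there is one more tool, called by a JSON object that holds its "name" and its "arguments". move_arm: Moves the arm, as the interface text tells. Its arguments: {"type":"object","properties":{"steps":{"type":"array","items":{"type":"object","properties":{"delta_rot":{"type":"array","items":{"type":"number"}},"travel":{"type":"array","items":{"type":"number"}},"grip":{"type":"number"}}}},"newtons":{"type":"number"}},"required":["steps"]}

```bash
mkdir -p pics; ls; python3 - <<'E'
from bench import r
import cv2,numpy as np
o=r.get_obs();print(o)
for n in("scene","side","wrist"):
    c=r.get_calibration(n);print(n,c)
    cv2.imwrite(f"pics/{n}0.png",r.camera(n)[:,:,::-1])
a=cv2.imread("pics/scene0.png");b=cv2.imread("pics/side0.png")
cv2.imwrite("pics/both0.png",cv2.resize(np.vstack([a,b]),(800,1200))[0:1200:2]) if 0 else None
E
```

```text
pics
{'time': 0.0, 'joint_pos': array([ 1.2080223 ,  0.39920264,  0.04503984,  1.53786585, -0.01868784,
        1.2069021 , -0.05067007]), 'qd': array([-2.29606429e-03, -1.34547954e-03,  1.53302225e-03, -4.14379520e-05,
       -1.34658491e-03, -2.29679276e-03,  6.32386699e-04]), 'effort': array([ 3.96144569e-04, -4.75116920e+01,  1.36519086e+00, -2.54216802e+01,
        1.17069308e-02,  9.70111607e-03,  7.33136943e-06]), 'ee_pos': array([ 169.31314711, -626.88293324,  216.86303442]), 'orientation': array([-3.13964168e+00,  1.49287342e-04,  2.63915268e-01]), 'force': array([-0.79113875, -0.14831128, -0.47347562]), 'torque': array([ 0.0694481 , -0.00063428,  0.07105429]), 'grip_force': 0.0, 'finger_gap': 85.4098617211069}
scene {'fx': 496.1556214325188, 'fy': 496.1556214325188, 'cx': 248.09443296686723, 'cy': 190.33135560096412, 'position': array([    4.77692387, -1031.94858627,   683.70946065]), 'attitude': array([ 0.97710841, -0.00666952, -0.56921314])}
side {'fx': 485.0343659515699, 'fy': 485.0343659515699, 'cx': 249.68606714851236, 'cy': 190.35250189926074, 'position': array([  478.76489261, -1032.3139788 ,   582.91367319]), 'attitude': array([ 0.98336399, -0.00252646,  0.00932522])}
wrist {'fx': 276.2833363008427, 'fy': 276.2833363008427, 'cx': 259.6860336252458, 'cy': 188.911979704234, 'position': array([ 250.59864918, -605.74188381,  372.67979936]), 'attitude': array([-0.32962069,  0.00262493, -1.30680173])}
```

View pics/scene0.png

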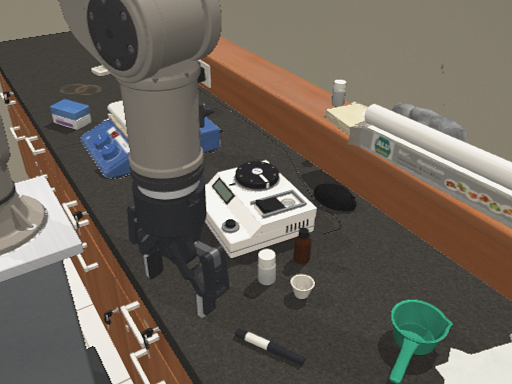

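View pics/side0.png

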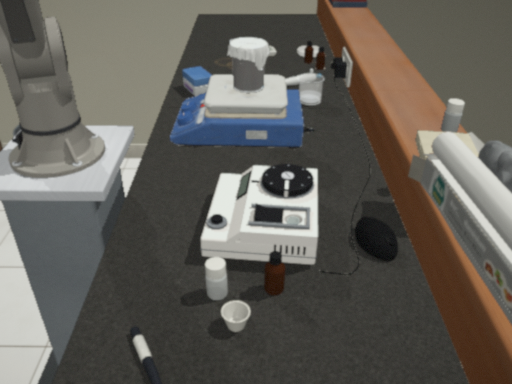

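The scene view (partly blocked by the arm) and the side view show the instrument. In the side view the wheel is at about (287,180), the key at (216,221) and the shutter at (268,215). The bystanders are at (217,280), (275,275) and (236,316).

```bash
cat > h.py <<'E'
import numpy as np,cv2
from scipy.spatial.transform import Rotation as R
from bench import r
def rays(cal,uv):
    uv=np.atleast_2d(np.array(uv,float))
    d=np.c_[(uv[:,0]-cal["cx"])/cal["fx"],-(uv[:,1]-cal["cy"])/cal["fy"],-np.ones(len(uv))]
    return R.from_euler("xyz",cal["attitude"]).apply(d)
def plane(cal,uv,z):
    d=rays(cal,uv);p=np.array(cal["position"]);return p+d*((z-p[2])/d[:,2])[:,None]
def proj(cal,P):
    c=R.from_euler("xyz",cal["attitude"]).inv().apply(np.atleast_2d(P)-cal["position"])
    return np.c_[cal["cx"]-cal["fx"]*c[:,0]/c[:,2],cal["cy"]+cal["fy"]*c[:,1]/c[:,2]]
E
python3 - <<'E'
from h import *
c=r.get_calibration("side")
for n,uv,z in[("wheel",(287,180),89.5),("key",(216,221),65),("lip",(256,212),86),("frontright bottom",(203,254),0),("bk right bot",(317,262),0),("vial",(217,293),0),("bottle",(275,288),0),("cruc",(236,325),0)]:
    print(n,plane(c,uv,z)[0].round(1))
a=cv2.imread("pics/side0.png")[155:275,195:330]
cv2.imwrite("pics/c0.png",cv2.resize(a,None,fx=5,fy=5,interpolation=cv2.INTER_CUBIC)[:600,:800])
E
```

```text
wheel [ 543.5 -254.9   89.5]
key [ 414.5 -352.6   65. ]
lip [ 484.6 -353.6   86. ]
frontright bottom [ 389.5 -365.9    0. ]
bk right bot [ 593.7 -384.9    0. ]
vial [ 421.1 -462.3    0. ]
bottle [ 517.  -449.7    0. ]
cruc [ 454.6 -528.9    0. ]
```

View pics/c0.png

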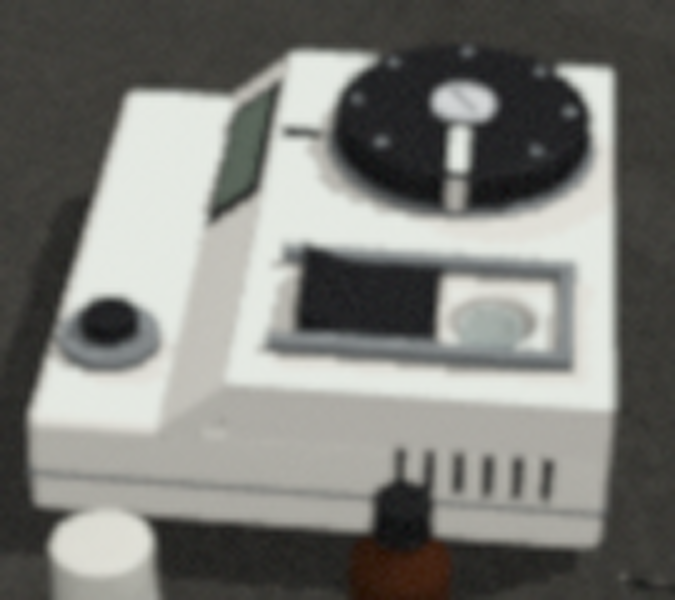

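The enlarged side view shows the white bar pointing to the right (instrument −y), so the wheel is at −π/2 and needs two clicks. The shutter is open, with its near edge at the left of its guides. I'll compute the instrument pose from the hub and key, then go above for a wrist look.

```bash
python3 - <<'E'
from h import *
c=r.get_calibration("side")
q=lambda u,v,z:plane(c,(195+u/5,155+v/5),z)[0]
w=q(464,101,92);k=q(109,315,65);i=q(320,133,72)
print(w,k,i,np.hypot(*(w-k)[:2]),"exp",np.hypot(120,112))
yaw=np.arctan2(*(w-k)[[1,0]])-np.arctan2(112,120);print("yaw",yaw, "from index",np.arctan2(*(w-i)[[1,0]]))
Rz=R.from_euler("z",yaw);print("origin from key",k-Rz.apply([-78,-64,65]),"wheel",w-Rz.apply([42,48,92]))
print("lip", [q(300,y,86).round(1) for y in(245,320)])
print("guides",q(275,345,79),q(570,360,79))
E
```

```text
[ 545.69305936 -241.68914647   92.        ] [ 415.30315004 -343.76947363   65.        ] [ 490.80798758 -233.92357225   72.        ] 165.59565708307883 exp 164.14627622946554
yaw -0.08671145911901945 from index -0.14055495214758487
origin from key [ 498.55267914 -286.76494833    0.        ] wheel [ 4.99693921e+02 -2.85871487e+02  5.68434189e-14]
lip [array([ 482.9, -329.6,   86. ]), array([ 482.9, -373.7,   86. ])]
guides [ 474.47469543 -378.58382993   79.        ] [ 573.91783654 -385.58821817   79.        ]
```

{"name": "move_arm", "arguments": {"steps": [{"travel": [0.1, -0.073, -0.043], "delta_rot": [0, 0, 0.1], "grip": 1}, {"travel": [0.2, -0.146, -0.043], "delta_rot": [0, 0, 0.2], "grip": 1}, {"travel": [0.35, -0.255, -0.043], "delta_rot": [0, 0, 0.354], "grip": 1}, {"travel": [0.35, -0.255, -0.043], "delta_rot": [0, 0, 0.354], "grip": 1}, {"travel": [0.35, -0.255, -0.043], "delta_rot": [0, 0, 0.354], "grip": 1}, {"travel": [0.35, -0.255, -0.043], "delta_rot": [0, 0, 0.354], "grip": 1}, {"travel": [0.35, -0.255, -0.043], "delta_rot": [0, 0, 0.354], "grip": 1}, {"travel": [0.35, -0.255, -0.043], "delta_rot": [0, 0, 0.354], "grip": 1}, {"travel": [0.35, -0.255, -0.043], "delta_rot": [0, 0, 0.354], "grip": 1}, {"travel": [0.35, -0.255, -0.043], "delta_rot": [0, 0, 0.354], "grip": 1}, {"travel": [0.35, -0.255, -0.043], "delta_rot": [0, 0, 0.354], "grip": 1}, {"travel": [0.35, -0.255, -0.043], "delta_rot": [0, 0, 0.354], "grip": 1}], "newtons": 20}}

```text
time: 1.35
ee_pos: [439.7, -291.4, 260.6]
orientation: [3.141, 0.001, -0.092]
force: [0.0, -0.2, -0.2]
finger_gap: 0.3
grip_force: 0.0
```

```bash
python3 - <<'E'
from h import *
import json
c=r.get_calibration("wrist");print(c);a=r.camera("wrist")
cv2.imwrite("pics/w1.png",cv2.resize(a[:,:,::-1],(768,576),interpolation=cv2.INTER_CUBIC))
json.dump({k:np.array(v).tolist() for k,v in c.items()},open("w1.json","w"));o=r.get_obs();print(o["ee_pos"],o["orientation"],o["force"],o["finger_gap"])
E
```

```text
{'fx': 276.2833363008427, 'fy': 276.2833363008427, 'cx': 259.6860336252458, 'cy': 188.911979704234, 'position': array([ 523.56132919, -299.30481674,  416.21100751]), 'attitude': array([-3.30868216e-01,  1.25946836e-04, -1.66314580e+00])}
[ 439.54494876 -291.65517475  260.61303239] [ 3.14109005e+00  9.78944422e-04 -9.32582662e-02] [ 0.17745643 -0.48501011 -0.50972207] -0.23224883696431947
```

View pics/w1.png

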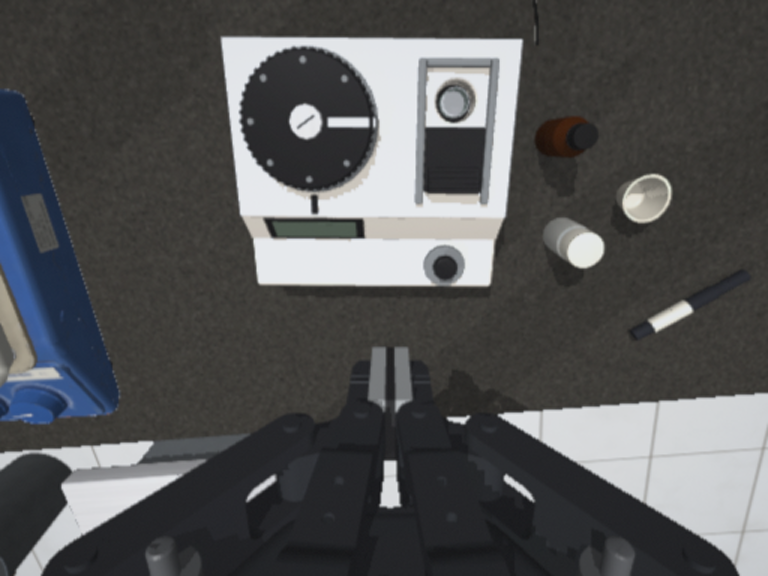

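The wrist view shows everything: hub (306,121), bar end (375,123) pointing right, key (445,267), ramp lip (452,193) and index (314,195), in ×1.5 pixels. The closed fingertips appear at (390,350).

```bash
python3 - <<'E'
from h import *
import json
c=json.load(open("w1.json"))
q=lambda u,v,z:plane(c,(u/1.5,v/1.5),z)[0]
w=q(306,121,92);k=q(445,267,65);i=q(314,195,72);l=q(452,193,86);b=q(375,123,89.5)
print(w,k,i,l,b,np.hypot(*(w-k)[:2]))
yaw=np.arctan2(*(w-k)[[1,0]])-np.arctan2(112,120);print("yaw",yaw, "idx",np.arctan2(*(w-i)[[1,0]]),"bar",np.arctan2(*(b-w)[[1,0]]))
e=q(223,38,72);f=q(522,40,72);print("back edge",e,f,np.arctan2(*(e-f)[[1,0]])-np.pi/2)
Rz=R.from_euler("z",yaw);o=(k-Rz.apply([-78,-64,65])+w-Rz.apply([42,48,92]))/2;print("origin",o)
print("lip in instr",Rz.inv().apply(l-o))
print("tip px check", proj(c,[439.5+11,-291.6,246.6])*1.5,"finger px z", q(390,350,246.6))
E
```

```text
[ 542.92338794 -239.89684528   92.        ] [ 414.15484984 -338.37736918   65.        ] [ 487.66334817 -233.86724427   72.        ] [ 480.67981981 -344.46394763   86.        ] [ 537.03335257 -289.77546791   89.5       ] 162.11030192868432
yaw -0.09803114998024032 idx -0.10868326677307028 bar -1.6883393493488326
back edge [ 605.57491293 -184.80018622   72.        ] [ 584.15539038 -402.09313883   72.        ] -0.09825696959050423
origin [ 497.23569086 -282.93725267    0.        ]
lip in instr [-10.45450621 -62.85168541  86.        ]
tip px check [[387.47569768 315.69747043]] finger px z [ 433.39842372 -291.14974951  246.6       ]
```

```bash
python3 - <<'E'
import cv2,numpy as np
a=cv2.imread("pics/w1.png")[280:430,310:470].astype(float)
a=np.clip(255*(a/255)**.5,0,255).astype(np.uint8)
cv2.imwrite("pics/w1c.png",cv2.resize(a,None,fx=4,fy=4,interpolation=cv2.INTER_CUBIC))
E
```

```text
(no output)
```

View pics/w1c.png

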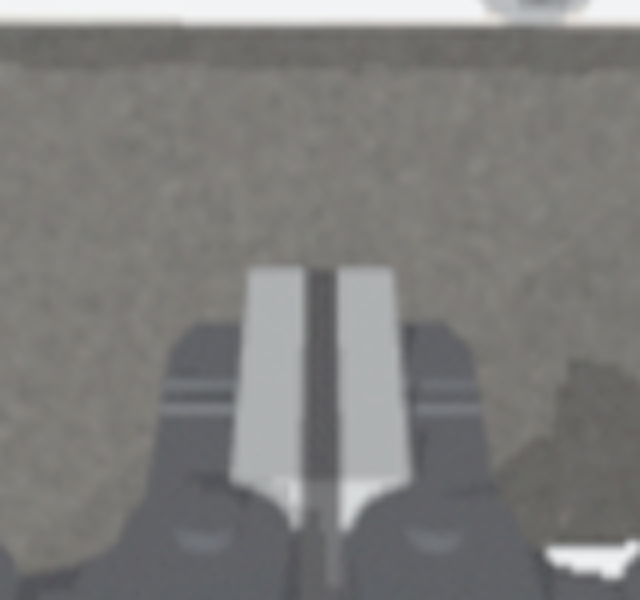

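The fingertip's front edge is at row 347 and about 16 mm wide. Its height and depth are uncertain by a few mm, so I'll go by force. Next, down in front of the shutter lip.

{"name": "move_arm", "arguments": {"steps": [{"travel": [0.026, 0.049, 0], "grip": 1}, {"travel": [0.026, 0.049, 0.04], "grip": 1}, {"travel": [0.026, 0.049, 0.08], "grip": 1}, {"travel": [0.026, 0.049, 0.12], "grip": 1}, {"travel": [0.026, 0.049, 0.15], "grip": 1}, {"travel": [0.026, 0.049, 0.16], "grip": 1}, {"travel": [0.026, 0.049, 0.169], "grip": 1}, {"travel": [0.026, 0.049, 0.169], "grip": 1}, {"travel": [0.026, 0.049, 0.169], "grip": 1}]}}

```text
invalid input
```

```bash
python3 - <<'E'
from h import *
c=r.get_calibration("wrist");a=r.camera("wrist");b=r.camera("side")
A=cv2.resize(a[100:320,130:400,::-1],None,fx=2.7,fy=2.7)[:590,:]
B=cv2.resize(b[155:275,195:330,::-1],None,fx=5,fy=5,interpolation=cv2.INTER_CUBIC)
cv2.imwrite("pics/w2.png",A);cv2.imwrite("pics/s2.png",B)
o=r.get_obs();print(o["ee_pos"],o["orientation"],o["force"])
E
```

```text
[ 439.78292029 -291.50812109  260.73740743] [ 3.14129039e+00  5.16513101e-04 -9.32168275e-02] [-0.052945   -0.43857258  0.77208058]
```

View pics/s2.png

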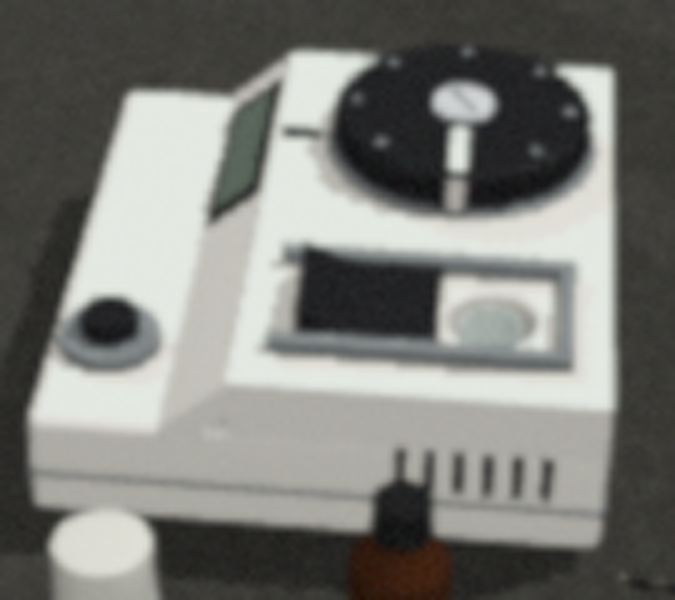

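The call was refused (it probably needs delta_rot), so this side view is unchanged. I'll retry with all the fields.

{"name": "move_arm", "arguments": {"steps": [{"travel": [0.026, 0.049, 0], "delta_rot": [0, 0, 0], "grip": 1}, {"travel": [0.026, 0.049, 0.04], "delta_rot": [0, 0, 0], "grip": 1}, {"travel": [0.026, 0.049, 0.08], "delta_rot": [0, 0, 0], "grip": 1}, {"travel": [0.026, 0.049, 0.12], "delta_rot": [0, 0, 0], "grip": 1}, {"travel": [0.026, 0.049, 0.15], "delta_rot": [0, 0, 0], "grip": 1}, {"travel": [0.026, 0.049, 0.16], "delta_rot": [0, 0, 0], "grip": 1}, {"travel": [0.026, 0.049, 0.169], "delta_rot": [0, 0, 0], "grip": 1}, {"travel": [0.026, 0.049, 0.169], "delta_rot": [0, 0, 0], "grip": 1}, {"travel": [0.026, 0.049, 0.169], "delta_rot": [0, 0, 0], "grip": 1}]}}

```text
time: 2.4
ee_pos: [463.3, -342.1, 93.4]
orientation: [3.14, -0.002, -0.091]
force: [0.6, 0.7, 0.1]
finger_gap: -0.4
grip_force: 0.0
```

```bash
python3 - <<'E'
from h import *
b=r.camera("side")
B=cv2.resize(b[155:275,195:330,::-1],None,fx=5,fy=5,interpolation=cv2.INTER_CUBIC)
cv2.imwrite("pics/s3.png",B)
o=r.get_obs();print(o["ee_pos"],o["orientation"],o["force"])
E
```

```text
[ 463.51228086 -342.0874762    93.60978679] [ 3.13989159e+00 -2.84294665e-03 -9.03237012e-02] [0.14881218 0.01215421 0.47995979]
```

View pics/s3.png

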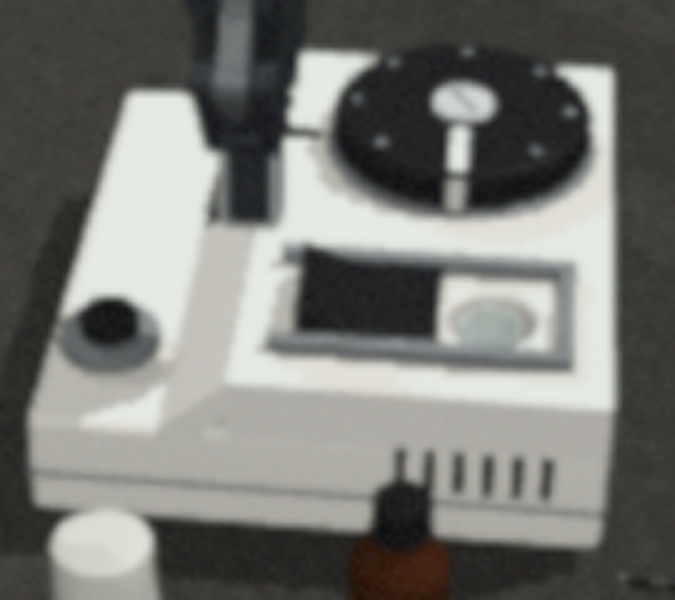

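The tip sits at crop (225–280, 222), above and left of the lip. I'll work out its true height.

```bash
python3 - <<'E'
from h import *
c=r.get_calibration("side")
for u in (226,278):
    d=rays(c,(195+u/5,155+222/5))[0];p=c["position"]
    for y in(-342,-350): print(u,y,(p+d*(y-p[1])/d[1]).round(1))
w=r.get_calibration("wrist");g=cv2.cvtColor(r.camera("wrist"),cv2.COLOR_RGB2GRAY);print(w["position"],g[215:245,255])
E
```

```text
226 -342 [ 457.1 -342.   104.3]
226 -350 [ 457.4 -350.   109.8]
278 -342 [ 475.1 -342.   104.5]
278 -350 [ 475.2 -350.   110. ]
[ 546.77834468 -349.58915738  249.55989365] [232 232 232 232 232 232 232 232 231 220 203 196 195 195 195 190 154 122
 122 123 123 122 122 123 123 122 123 123 122 121]
```

Both views put the tip about 14 mm above the TCP rather than below it. I'll lower carefully and watch the force.

{"name": "move_arm", "arguments": {"steps": [{"travel": [0, 0, 0.004], "delta_rot": [0, 0, 0], "grip": 1}, {"travel": [0, 0, 0.007], "delta_rot": [0, 0, 0], "grip": 1}, {"travel": [0, 0, 0.009], "delta_rot": [0, 0, 0], "grip": 1}, {"travel": [0, 0, 0.009], "delta_rot": [0, 0, 0], "grip": 1}]}}

```text
time: 2.9
ee_pos: [462.1, -341.0, 82.5]
orientation: [-3.141, 0.001, -0.09]
force: [-0.9, -0.3, 0.4]
finger_gap: -0.1
grip_force: 0.0
```

No contact with the nominal tip at 68 mm, which confirms the tip is higher. I'll go on down and measure again.

{"name": "move_arm", "arguments": {"steps": [{"travel": [0, 0, 0.005], "delta_rot": [0, 0, 0], "grip": 1}, {"travel": [0, 0, 0.01], "delta_rot": [0, 0, 0], "grip": 1}, {"travel": [0, 0, 0.013], "delta_rot": [0, 0, 0], "grip": 1}, {"travel": [0, 0, 0.013], "delta_rot": [0, 0, 0], "grip": 1}]}}

```text
time: 3.3
ee_pos: [461.9, -340.9, 69.1]
orientation: [-3.141, 0.001, -0.09]
force: [0.2, -0.3, -0.5]
finger_gap: -0.2
grip_force: 0.0
```

```bash
python3 - <<'E'
from h import *
b=r.camera("side")
B=cv2.resize(b[155:275,195:330,::-1],None,fx=5,fy=5,interpolation=cv2.INTER_CUBIC)
cv2.imwrite("pics/s4.png",B)
o=r.get_obs();print(o["ee_pos"],o["force"])
E
```

```text
[ 462.13547307 -341.11735765   69.51249087] [0.00567934 0.14880908 0.60970417]
```

View pics/s4.png

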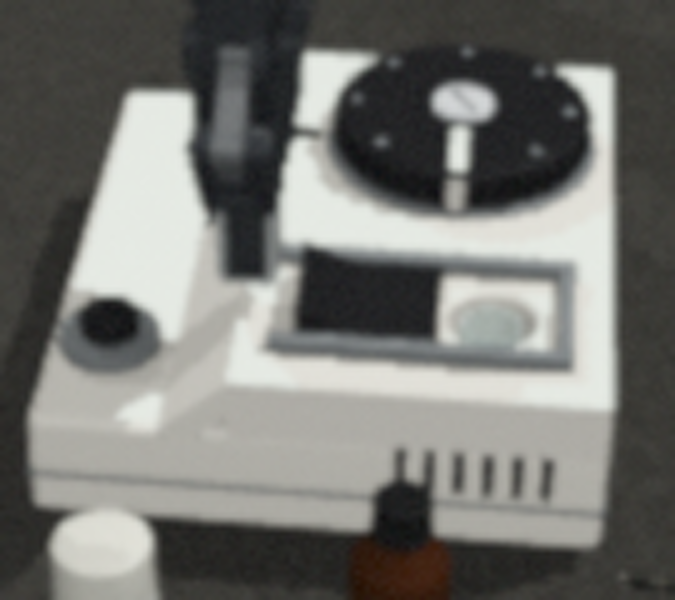

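The tip now ends at crop (222–268, 278), about 83 mm high and just in front of the ramp. I'll lower 4 mm more, shift 4 mm right and start pushing.

{"name": "move_arm", "arguments": {"steps": [{"travel": [0, 0.004, 0.002], "delta_rot": [0, 0, 0], "grip": 1}, {"travel": [0, 0.004, 0.004], "delta_rot": [0, 0, 0], "grip": 1}, {"travel": [0.006, 0.004, 0.004], "delta_rot": [0, 0, 0], "grip": 1}, {"travel": [0.012, 0.004, 0.004], "delta_rot": [0, 0, 0], "grip": 1}, {"travel": [0.018, 0.004, 0.004], "delta_rot": [0, 0, 0], "grip": 1}, {"travel": [0.024, 0.004, 0.004], "delta_rot": [0, 0, 0], "grip": 1}, {"travel": [0.03, 0.004, 0.004], "delta_rot": [0, 0, 0], "grip": 1}]}}

```text
time: 4.05
ee_pos: [492.4, -348.1, 65.9]
orientation: [3.141, 0.0, -0.09]
force: [-1.8, -1.1, -0.5]
finger_gap: -0.1
grip_force: 0.7
```

It's pushing the shutter (about 1.8 N). On with it.

{"name": "move_arm", "arguments": {"steps": [{"travel": [0.006, 0, 0], "delta_rot": [0, 0, 0], "grip": 1}, {"travel": [0.012, 0, 0], "delta_rot": [0, 0, 0], "grip": 1}, {"travel": [0.017, 0, 0], "delta_rot": [0, 0, 0], "grip": 1}, {"travel": [0.021, 0, 0], "delta_rot": [0, 0, 0], "grip": 1}, {"travel": [0.024, 0, 0], "delta_rot": [0, 0, 0], "grip": 1}, {"travel": [0.026, 0, 0], "delta_rot": [0, 0, 0], "grip": 1}]}}

```text
time: 4.65
ee_pos: [509.3, -349.6, 65.5]
orientation: [-3.139, 0.018, -0.092]
force: [-20.2, 4.1, 16.1]
finger_gap: 0.1
grip_force: 10.3
```

Stopped at 20 N. I'll back off and check.

{"name": "move_arm", "arguments": {"steps": [{"travel": [-0.015, 0, 0], "delta_rot": [0, 0, 0], "grip": 1}, {"travel": [-0.03, 0, 0], "delta_rot": [0, 0, 0], "grip": 1}, {"travel": [-0.03, 0, -0.03], "delta_rot": [0, 0, 0], "grip": 1}, {"travel": [-0.03, -0.03, -0.07], "delta_rot": [0, 0, 0], "grip": 1}, {"travel": [-0.05, -0.03, -0.09], "delta_rot": [0, 0, 0], "grip": 1}, {"travel": [-0.05, -0.03, -0.09], "delta_rot": [0, 0, 0], "grip": 1}]}}

```text
time: 5.25
ee_pos: [472.2, -316.2, 159.7]
orientation: [3.139, -0.006, -0.089]
force: [0.9, -0.4, -0.4]
finger_gap: -0.2
grip_force: 0.0
```

```bash
python3 - <<'E'
from h import *
import json
c=r.get_calibration("wrist");a=r.camera("wrist");b=r.camera("side")
A=cv2.resize(a[:,:,::-1],(500,375),interpolation=cv2.INTER_CUBIC)
B=cv2.resize(b[155:275,195:330,::-1],None,fx=3,fy=3,interpolation=cv2.INTER_CUBIC)
B=cv2.copyMakeBorder(B,0,15,0,0,0);A=A[:,50:445]
cv2.imwrite("pics/x5.png",np.hstack([A,B]))
json.dump({k:np.array(v).tolist() for k,v in c.items()},open("w5.json","w"))
o=r.get_obs();print(o["ee_pos"],o["force"],o["orientation"])
E
```

```text
[ 471.39452544 -315.96579846  156.32064122] [ 0.72791238 -0.6063493  -0.75411979] [ 3.14095700e+00 -1.91499903e-03 -9.02712767e-02]
```

View pics/x5.png

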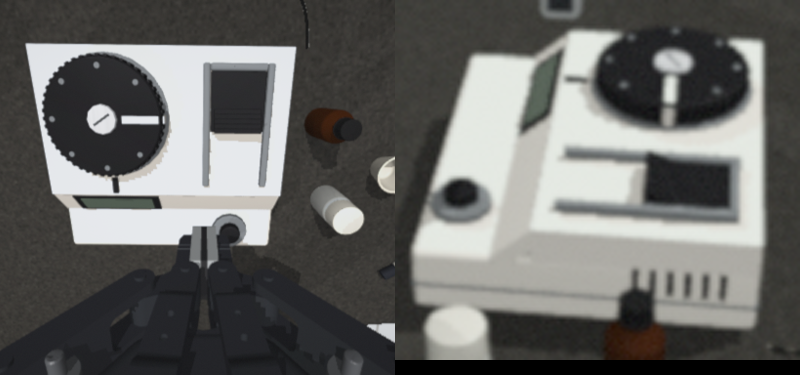

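The shutter now covers the well, right up to the far frame in both views. I'll remeasure the pose and lip numerically.

```bash
python3 - <<'E'
from h import *
import json
c=json.load(open("w5.json"))
s=500/512
q=lambda u,v,z:plane(c,((u+50)/s,v/s),z)[0]
w=q(101,119.5,92);k=q(231,232,65);l=q(237,132,86);i=q(116,177,72);i2=q(115,192,72)
e=q(26,44,72);f=q(296,47,72);yaw=np.arctan2(*(e-f)[[1,0]])-np.pi/2
print(w,k,l,i,"yaw",yaw,"idxyaw",np.arctan2(*(w-i)[[1,0]]))
Rz=R.from_euler("z",yaw);o=w-Rz.apply([42,48,92]);print(o,"lip",Rz.inv().apply(l-o))
c=r.get_calibration("side");q=lambda u,v,z:plane(c,(195+(u-395)/3,155+v/3),z)[0]
w=q(674,61,92);k=q(461,192,65);print(w,k,"lip",[q(645,y,86) for y in(155,200)])
E
```

```text
[ 542.86564954 -239.44443519   92.        ] [ 416.44462063 -340.26896164   65.        ] [ 522.12764247 -349.30647701   86.        ] [ 488.30748115 -234.93842586   72.        ] yaw -0.09901458530019314 idxyaw -0.0824038936697156
[ 4.96326425e+02 -2.83057513e+02  1.42108547e-14] lip [ 32.22374532 -63.37395573  86.        ]
[ 546.04923882 -242.16804857   92.        ] [ 415.85016087 -346.70316376   65.        ] lip [array([ 523.96178952, -337.18596778,   86.        ]), array([ 522.23149658, -380.63666164,   86.        ])]
```

```bash
python3 - <<'E'
import sys
from h import *
c=r.get_calibration("wrist");a=r.camera("wrist");cv2.imwrite("pics/w6.png",a[:,:,::-1])
g=a.sum(2)//3
u0=int((237+50)*512/500)
for u in(u0-12,u0,u0+12): print(u,g[55:150,u].tolist())
for v in (66,69,72,75,78): print(v,g[v,255:335].tolist())
Rz=R.from_euler("z",-.098);o=np.array([497.5,-284,0])
for x in(32,36,39.5): print("lip px",x,proj(c,o+Rz.apply([x,-64,86])))
for x in(100,-30): print("deck edge px",x,proj(c,o+Rz.apply([x,-64,72])))
E
```

```text
281 [230, 230, 230, 230, 230, 228, 202, 157, 148, 150, 147, 144, 140, 125, 98, 66, 46, 48, 47, 47, 47, 47, 47, 47, 46, 47, 46, 47, 47, 47, 46, 46, 46, 47, 46, 46, 45, 45, 46, 45, 45, 45, 46, 45, 45, 44, 45, 45, 44, 45, 44, 44, 44, 44, 41, 41, 43, 45, 44, 44, 41, 42, 43, 44, 42, 39, 40, 43, 43, 42, 39, 41, 44, 44, 43, 39, 38, 42, 43, 45, 81, 160, 194, 198, 198, 198, 198, 202, 223, 232, 233, 233, 233, 233, 233]
293 [230, 230, 230, 230, 230, 228, 215, 172, 149, 148, 148, 145, 142, 127, 102, 68, 44, 47, 47, 46, 47, 47, 47, 47, 46, 46, 47, 46, 46, 45, 46, 46, 46, 45, 46, 45, 45, 45, 45, 46, 44, 45, 46, 44, 45, 45, 44, 45, 44, 44, 44, 43, 44, 42, 40, 41, 43, 45, 44, 44, 41, 43, 45, 45, 43, 40, 42, 44, 45, 44, 39, 40, 43, 44, 43, 40, 40, 43, 43, 44, 82, 161, 195, 199, 198, 199, 198, 198, 202, 222, 232, 233, 233, 233, 233]
305 [230, 230, 230, 230, 230, 229, 214, 173, 149, 147, 147, 144, 141, 129, 106, 71, 45, 46, 47, 46, 47, 46, 47, 46, 47, 46, 46, 45, 45, 46, 45, 45, 45, 45, 45, 45, 45, 46, 44, 44, 45, 44, 44, 45, 45, 45, 44, 44, 45, 45, 44, 45, 45, 44, 44, 42, 43, 45, 44, 44, 40, 42, 45, 4
[... 1479 characters left out ...]
45, 46, 46, 47, 46, 47, 47, 47, 46, 47, 46, 45, 46, 46, 46, 47, 46, 45, 46, 45, 46, 46, 47, 42, 63, 102, 129, 143, 144, 142, 139, 132, 163]
78 [232, 232, 232, 229, 184, 141, 143, 146, 144, 142, 136, 117, 102, 66, 48, 46, 47, 47, 47, 48, 46, 47, 46, 47, 47, 46, 47, 47, 47, 48, 46, 47, 47, 46, 47, 47, 47, 47, 47, 46, 46, 47, 46, 46, 46, 47, 47, 47, 47, 46, 46, 46, 46, 45, 45, 47, 46, 46, 46, 45, 45, 46, 45, 46, 46, 46, 47, 46, 46, 45, 44, 70, 111, 135, 143, 144, 143, 140, 132, 182]
lip px 32 [[296.6811682  132.95716293]]
lip px 36 [[296.93418995 127.92486894]]
lip px 39.5 [[297.15800256 123.47350919]]
deck edge px 100 [[298.84972518  42.13316171]]
deck edge px -30 [[291.37821743 198.50985249]]
```

The plate's far edge now abuts the frame bar with no gap, and the instrument hasn't moved, so the shutter is shut. Next is the filter wheel. I'll go over the start point at radius 34 mm, near-right of the axis.

{"name": "move_arm", "arguments": {"steps": [{"travel": [0.022, -0.028, 0.01], "delta_rot": [0, 0, 0], "grip": 1}, {"travel": [0.044, -0.055, 0.03], "delta_rot": [0, 0, 0], "grip": 1}, {"travel": [0.044, -0.055, 0.05], "delta_rot": [0, 0, 0], "grip": 1}, {"travel": [0.044, -0.055, 0.065], "delta_rot": [0, 0, 0], "grip": 1}, {"travel": [0.044, -0.055, 0.074], "delta_rot": [0, 0, 0], "grip": 1}, {"travel": [0.044, -0.055, 0.074], "delta_rot": [0, 0, 0], "grip": 1}]}}

```text
time: 6.0
ee_pos: [517.6, -265.7, 79.8]
orientation: [-3.141, 0.004, -0.092]
force: [-0.6, -0.4, 0.8]
finger_gap: -0.0
grip_force: 0.0
```

Feel downward for contact.

{"name": "move_arm", "arguments": {"steps": [{"travel": [0.001, 0, 0.002], "delta_rot": [0, 0, 0], "grip": 1}, {"travel": [0.001, 0, 0.004], "delta_rot": [0, 0, 0], "grip": 1}, {"travel": [0.001, 0, 0.006], "delta_rot": [0, 0, 0], "grip": 1}, {"travel": [0.001, 0, 0.006], "delta_rot": [0, 0, 0], "grip": 1}]}}

```text
time: 6.4
ee_pos: [520.7, -265.4, 76.3]
orientation: [3.141, -0.001, -0.09]
force: [0.2, 0.8, 0.1]
finger_gap: -0.2
grip_force: 0.0
```

{"name": "move_arm", "arguments": {"steps": [{"travel": [0, 0, 0.002], "delta_rot": [0, 0, 0], "grip": 1}, {"travel": [0, 0, 0.003], "delta_rot": [0, 0, 0], "grip": 1}, {"travel": [0, 0, 0.004], "delta_rot": [0, 0, 0], "grip": 1}]}}

```text
time: 6.7
ee_pos: [521.4, -266.1, 75.8]
orientation: [3.14, -0.002, -0.09]
force: [-6.5, 1.8, 24.5]
finger_gap: -0.1
grip_force: 11.9
```

{"name": "move_arm", "arguments": {"steps": [{"travel": [0, 0, -0.002], "delta_rot": [0, 0, 0], "grip": 1}, {"travel": [0, 0, -0.002], "delta_rot": [0, 0, 0], "grip": 1}]}}

```text
time: 6.9
ee_pos: [521.3, -265.8, 76.1]
orientation: [3.14, -0.002, -0.09]
force: [-2.3, 0.5, 9.9]
finger_gap: -0.1
grip_force: 5.1
```

Light contact at about 10 N. I'll work out the arc in tool axes.

```bash
python3 - <<'E'
import numpy as np
y=-.0903;T=np.array([[np.cos(y),np.sin(y)],[np.sin(y),-np.cos(y)]])
rel=np.array([-23,-25.])
for d in range(5,91,5):
    t=-np.radians(d);M=np.array([[np.cos(t),-np.sin(t)],[np.sin(t),np.cos(t)]])
    print(d,round(np.radians(d),3),(T@(M@rel-rel)).round(1))
E
```

```text
5 0.087 [-2.3 -1.9]
10 0.175 [-4.4 -4. ]
15 0.262 [-6.3 -6.3]
20 0.349 [-8.  -8.7]
25 0.436 [ -9.5 -11.3]
30 0.524 [-10.7 -13.9]
35 0.611 [-11.7 -16.7]
40 0.698 [-12.5 -19.6]
45 0.785 [-13.  -22.5]
50 0.873 [-13.3 -25.5]
55 0.96 [-13.3 -28.4]
60 1.047 [-13.  -31.4]
65 1.134 [-12.5 -34.3]
70 1.222 [-11.8 -37.2]
75 1.309 [-10.7 -39.9]
80 1.396 [ -9.5 -42.6]
85 1.484 [ -8.  -45.2]
90 1.571 [ -6.3 -47.6]
```

{"name": "move_arm", "arguments": {"steps": [{"travel": [-0.0023, -0.0019, 0], "delta_rot": [0, 0, 0.087], "grip": 1}, {"travel": [-0.0044, -0.004, 0], "delta_rot": [0, 0, 0.175], "grip": 1}, {"travel": [-0.0063, -0.0063, 0], "delta_rot": [0, 0, 0.262], "grip": 1}, {"travel": [-0.008, -0.0087, 0], "delta_rot": [0, 0, 0.349], "grip": 1}, {"travel": [-0.0095, -0.0113, 0], "delta_rot": [0, 0, 0.436], "grip": 1}, {"travel": [-0.0107, -0.0139, 0], "delta_rot": [0, 0, 0.524], "grip": 1}, {"travel": [-0.0117, -0.0167, 0], "delta_rot": [0, 0, 0.611], "grip": 1}, {"travel": [-0.0117, -0.0167, 0], "delta_rot": [0, 0, 0.611], "grip": 1}]}}

```text
time: 7.7
ee_pos: [510.3, -249.0, 76.0]
orientation: [3.14, -0.002, -0.704]
force: [-4.9, 0.3, 10.9]
finger_gap: -0.3
grip_force: 5.9
```

```bash
cat > bar.py <<'E'
from h import *
c=r.get_calibration("side");a=r.camera("side");cv2.imwrite("pics/sb.png",a[:,:,::-1])
C=np.array([544.3,-240.8,89.5]);g=a.min(2)
for rr in(24,32,40):   # brightness round the wheel's top, angle clockwise from index (yaw -.098)
    th=np.radians(np.arange(-180,180,3));P=C+np.c_[rr*np.cos(np.pi-.098-th),rr*np.sin(np.pi-.098-th),0*th]
    v=cv2.remap(g,*[x.astype(np.float32).reshape(1,-1) for x in proj(c,P).T],cv2.INTER_LINEAR)[0]
    print(rr,[(int(np.degrees(t).round()),int(x)) for t,x in zip(th,v) if x>110])
o=r.get_obs();print(o["time"],o["ee_pos"],o["force"],o["orientation"])
E
python3 bar.py
```

```text
24 [(-63, 145), (-60, 176), (-57, 194), (-54, 204), (-51, 193), (-48, 175), (-45, 148), (-42, 116), (-6, 112), (-3, 112), (0, 112), (3, 111)]
32 [(-63, 120), (-60, 164), (-57, 197), (-54, 198), (-51, 183), (-48, 152), (-27, 111), (27, 117), (30, 122), (33, 123), (36, 120), (48, 112)]
40 [(-60, 155), (-57, 189), (-54, 188), (-51, 160), (42, 113), (45, 122), (48, 119)]
7.75 [ 510.23598622 -249.02335621   76.00438606] [-3.53620153  0.04590132 11.46997242] [ 3.14014161e+00 -1.95724862e-03 -7.02320844e-01]
```

Bar at −54.5°: it turned 35° with no slip. Now a further 47°, then lift.

```bash
python3 - <<'E'
import numpy as np
y=-.7023;T=np.array([[np.cos(y),np.sin(y)],[np.sin(y),-np.cos(y)]])
rel=np.array([-34,-8.2])
for d in [5,10,15,20,25,30,35,40,44,48]:
    t=-np.radians(d);M=np.array([[np.cos(t),-np.sin(t)],[np.sin(t),np.cos(t)]])
    print(d,round(np.radians(d),3),(T@(M@rel-rel)).round(1))
E
```

```text
5 0.087 [-2.4 -1.9]
10 0.175 [-4.6 -4. ]
15 0.262 [-6.6 -6.3]
20 0.349 [-8.4 -8.8]
25 0.436 [-10.  -11.4]
30 0.524 [-11.3 -14.1]
35 0.611 [-12.5 -17. ]
40 0.698 [-13.3 -19.9]
44 0.768 [-13.8 -22.3]
48 0.838 [-14.1 -24.7]
```

{"name": "move_arm", "arguments": {"steps": [{"travel": [-0.0024, -0.0019, 0], "delta_rot": [0, 0, 0.087], "grip": 1}, {"travel": [-0.0046, -0.004, 0], "delta_rot": [0, 0, 0.175], "grip": 1}, {"travel": [-0.0066, -0.0063, 0], "delta_rot": [0, 0, 0.262], "grip": 1}, {"travel": [-0.0084, -0.0088, 0], "delta_rot": [0, 0, 0.349], "grip": 1}, {"travel": [-0.01, -0.0114, 0], "delta_rot": [0, 0, 0.436], "grip": 1}, {"travel": [-0.0113, -0.0141, 0], "delta_rot": [0, 0, 0.524], "grip": 1}, {"travel": [-0.0125, -0.017, 0], "delta_rot": [0, 0, 0.611], "grip": 1}, {"travel": [-0.0133, -0.0199, 0], "delta_rot": [0, 0, 0.698], "grip": 1}, {"travel": [-0.0138, -0.0223, 0], "delta_rot": [0, 0, 0.768], "grip": 1}, {"travel": [-0.0138, -0.0223, 0], "delta_rot": [0, 0, 0.768], "grip": 1}]}}

```text
time: 8.75
ee_pos: [515.0, -220.9, 76.0]
orientation: [-3.14, 0.0, -1.47]
force: [-3.7, 3.8, 13.5]
finger_gap: -0.3
grip_force: 6.2
```

```bash
python3 bar.py
```

```text
24 [(-9, 118), (-6, 136), (-3, 134), (0, 133), (3, 130), (6, 117)]
32 [(-9, 116), (-6, 141), (-3, 138), (0, 134), (3, 116), (42, 116), (45, 119)]
40 [(-9, 115), (-6, 145), (-3, 143), (0, 134), (36, 121), (39, 119), (51, 112), (54, 120)]
8.8 [ 515.11914985 -220.83376203   76.00510931] [-2.70593056  2.54656241 11.99675683] [-3.13978769e+00  4.82863381e-04 -1.46913631e+00]
```

The bar reads about −3°. I'll lift, let it settle, turn back and move over the zero key.

{"name": "move_arm", "arguments": {"steps": [{"travel": [0, 0, -0.02], "delta_rot": [0, 0, 0], "grip": 1}, {"travel": [0, 0, -0.06], "delta_rot": [0, 0, -0.14], "grip": 1}, {"travel": [0.03, 0.03, -0.08], "delta_rot": [0, 0, -0.28], "grip": 1}, {"travel": [0.06, 0.06, -0.08], "delta_rot": [0, 0, -0.42], "grip": 1}, {"travel": [0.09, 0.09, -0.08], "delta_rot": [0, 0, -0.56], "grip": 1}, {"travel": [0.109, 0.112, -0.08], "delta_rot": [0, 0, -0.7], "grip": 1}, {"travel": [0.109, 0.112, -0.08], "delta_rot": [0, 0, -0.84], "grip": 1}, {"travel": [0.109, 0.112, -0.08], "delta_rot": [0, 0, -0.98], "grip": 1}, {"travel": [0.109, 0.112, -0.08], "delta_rot": [0, 0, -1.12], "grip": 1}, {"travel": [0.109, 0.112, -0.08], "delta_rot": [0, 0, -1.26], "grip": 1}, {"travel": [0.109, 0.112, -0.08], "delta_rot": [0, 0, -1.38], "grip": 1}, {"travel": [0.109, 0.112, -0.08], "delta_rot": [0, 0, -1.38], "grip": 1}]}}

```text
time: 10.0
ee_pos: [413.8, -341.3, 153.9]
orientation: [3.142, -0.0, -0.089]
force: [0.4, 0.3, -0.4]
finger_gap: -0.1
grip_force: 0.0
```

```bash
python3 bar.py; python3 - <<'E'
from h import *
c=r.get_calibration("wrist");a=r.camera("wrist");b=cv2.imread("pics/sb.png")
A=cv2.resize(a[:,:,::-1],(500,375),interpolation=cv2.INTER_CUBIC)[:,50:445]
B=cv2.copyMakeBorder(cv2.resize(b[155:275,195:330],None,fx=3,fy=3,interpolation=cv2.INTER_CUBIC),0,15,0,0,0)
cv2.imwrite("pics/x7.png",np.hstack([A,B]))
s=500/512
C=np.array([544.3,-240.8,92]);print("hub px expected in x7",proj(c,C)*s-[50,0],"key",proj(c,[415,-341,65])*s-[50,0])
E
```

```text
24 [(-9, 115), (-6, 143), (-3, 161), (0, 179), (3, 195), (6, 188), (9, 179), (12, 169), (15, 147), (18, 125)]
32 [(-6, 132), (-3, 162), (0, 190), (3, 195), (6, 193), (9, 175), (12, 152), (15, 124)]
40 [(-6, 114), (-3, 155), (0, 188), (3, 199), (6, 189), (9, 161), (12, 123)]
10.05 [ 413.72603524 -341.31566805  153.8663786 ] [-0.28088583 -0.16851967  0.07007092] [ 3.14157712e+00 -1.57362614e-04 -9.16821822e-02]
hub px expected in x7 [[47.7746948  38.11816279]] key [[203.11117143 183.61499011]]
```

View pics/x7.png

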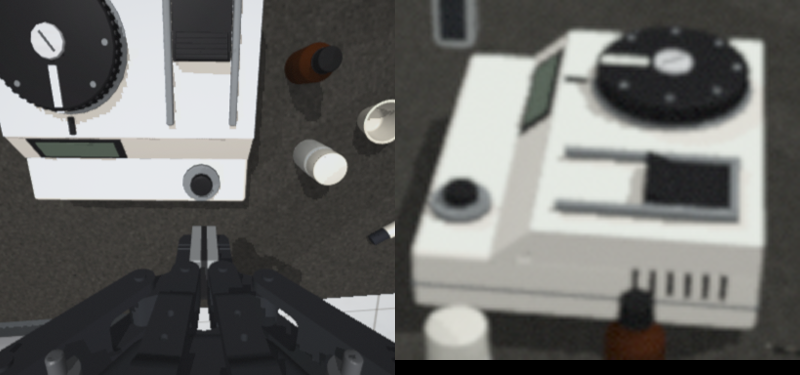

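The shutter is shut and the bar points at the index. In the wrist half the hub is at (47,40), the bar end at (55,105), the index at (72,125) and the key at (202,184), which matches the prediction. I'll check the bar angle with the right heights.

```bash
python3 - <<'E'
from h import *
c=r.get_calibration("wrist");s=500/512
q=lambda u,v,z:plane(c,((u+50)/s,v/s),z)[0]
w=q(47,40,92);b=q(55,106,89.5);i=q(71.5,117,72);j=q(72,133,72);k=q(202,184,65)
an=lambda p,q:np.degrees(np.arctan2(*(p-q)[[1,0]]))
print(w,b,i,k,"hub->bar",an(w,b),"hub->idx",an(w,i),"idx line",an(i,j),"yaw",np.degrees(-.098))
E
```

```text
[ 543.17563699 -239.94153076   92.        ] [ 497.86676496 -232.049401     89.5       ] [ 487.72443162 -234.39139725   72.        ] [ 414.7056819  -339.92223381   65.        ] hub->bar -9.880935522682455 hub->idx -5.715721539697028 idx line -12.456197617500523 yaw -5.614986392282068
```

```bash
python3 - <<'E'
from h import *
c=r.get_calibration("wrist");a=r.camera("wrist");g=a.min(2)
def blob(m,u,v):
    n,l,st,ce=cv2.connectedComponentsWithStats(m.astype(np.uint8));d=[(np.hypot(*(ce[k]-[u,v])),k) for k in range(1,n) if st[k,4]>15];k=min(d)[1]
    ys,xs=np.where(l==k);return st[k],np.c_[xs,ys]
s=500/512;W=g>140
st,h=blob(W,97/s,40/s);print(st);H=plane(c,h.mean(0),92)[0]
st,b=blob(W,103/s,86/s);print(st);B=plane(c,b,89.5)
st,i=blob(g<90,122/s,125/s);print(st);I=plane(c,i,72)
ax=lambda P:cv2.fitLine(P[:,:2].astype(np.float32),cv2.DIST_L2,0,.01,.01).ravel()
f=ax(B);e=ax(I)
an=lambda p:np.degrees(np.arctan2(p[1],p[0]))
print("hub",H,"bar c",B.mean(0),"idx c",I.mean(0))
print("bar line",np.degrees(np.arctan(f[1]/f[0])),"hub-bar",an(H-B.mean(0)),"idx line",np.degrees(np.arctan(e[1]/e[0])),"hub-idx",an(H-I.mean(0)))
E
```

```text
[ 83  23  33  37 885]
[100  67  15  43 359]
[120 120   9  18 112]
hub [ 543.17996674 -239.58887736   92.        ] bar c [ 512.38699122 -235.95598545   89.5       ] idx c [ 480.87121982 -232.64197123   72.        ]
bar line -5.6527114 hub-bar -6.728535534213977 idx line -4.3645678 hub-idx -6.361729251054232
```

The bar and index agree within about 1°. Now press the key.

{"name": "move_arm", "arguments": {"steps": [{"travel": [0.001, 0, 0.04], "delta_rot": [0, 0, 0], "grip": 1}, {"travel": [0.001, 0, 0.075], "delta_rot": [0, 0, 0], "grip": 1}, {"travel": [0.001, 0, 0.092], "delta_rot": [0, 0, 0], "grip": 1}, {"travel": [0.001, 0, 0.098], "delta_rot": [0, 0, 0], "grip": 1}, {"travel": [0.001, 0, 0.101], "delta_rot": [0, 0, 0], "grip": 1}, {"travel": [0.001, 0, 0.103], "delta_rot": [0, 0, 0], "grip": 1}, {"travel": [0.001, 0, 0.104], "delta_rot": [0, 0, 0], "grip": 1}, {"travel": [0.001, 0, 0.104], "delta_rot": [0, 0, 0], "grip": 1}]}}

```text
time: 10.95
ee_pos: [415.6, -342.0, 50.9]
orientation: [3.14, -0.002, -0.089]
force: [0.3, 0.7, 0.9]
finger_gap: 0.3
grip_force: 0.7
```

{"name": "move_arm", "arguments": {"steps": [{"travel": [0, 0, 0.002], "delta_rot": [0, 0, 0], "grip": 1}, {"travel": [0, 0, 0.004], "delta_rot": [0, 0, 0], "grip": 1}, {"travel": [0, 0, 0.005], "delta_rot": [0, 0, 0], "grip": 1}, {"travel": [0, 0, 0.0055], "delta_rot": [0, 0, 0], "grip": 1}, {"travel": [0, 0, 0.0055], "delta_rot": [0, 0, 0], "grip": 1}]}}

```text
time: 11.45
ee_pos: [415.7, -342.1, 46.4]
orientation: [3.141, -0.002, -0.089]
force: [-1.7, 1.5, 14.6]
finger_gap: 0.0
grip_force: 7.1
```

14.6 N with about 5 mm travel, so the key has bottomed. I'll release it and rise clear.

{"name": "move_arm", "arguments": {"steps": [{"travel": [0, 0, -0.005], "delta_rot": [0, 0, 0], "grip": 1}, {"travel": [0, 0, -0.015], "delta_rot": [0, 0, 0], "grip": 1}, {"travel": [0, 0, -0.05], "delta_rot": [0, 0, 0], "grip": 1}, {"travel": [0, 0, -0.1], "delta_rot": [0, 0, 0], "grip": 1}, {"travel": [0, 0, -0.12], "delta_rot": [0, 0, 0], "grip": 1}, {"travel": [0, 0, -0.12], "delta_rot": [0, 0, 0], "grip": 1}, {"travel": [0, 0, -0.12], "delta_rot": [0, 0, 0], "grip": 1}]}}

```text
time: 12.15
ee_pos: [414.4, -341.1, 164.3]
orientation: [-3.141, 0.0, -0.089]
force: [-0.2, -0.4, -0.9]
finger_gap: 0.1
grip_force: 0.0
```

```bash
python3 bar.py; python3 - <<'E'
from h import *
o=cv2.imread("pics/side0.png").astype(int);n=cv2.imread("pics/sb.png").astype(int)
d=(abs(o-n).max(2)>50)[150:270,200:235];print("key area changed px",d.sum(),"bystanders",(abs(o-n).max(2)>50)[265:340,200:300].sum())
print("plate dark x-range, row 217",np.where(n[217,250:318].max(1)<70)[0][[0,-1]]+250)
E
```

```text
24 [(-9, 116), (-6, 144), (-3, 162), (0, 180), (3, 196), (6, 188), (9, 180), (12, 170), (15, 148), (18, 126)]
32 [(-6, 132), (-3, 162), (0, 191), (3, 195), (6, 192), (9, 175), (12, 152), (15, 124)]
40 [(-6, 116), (-3, 156), (0, 188), (3, 198), (6, 189), (9, 162), (12, 124)]
12.2 [ 413.79882274 -340.71609898  163.31503619] [-0.74807417  0.07225385 -0.95924046] [-3.14045217e+00  2.14681522e-03 -8.91045680e-02]
key area changed px 57 bystanders 0
plate dark x-range, row 217 [279 305]
```

```bash
python3 -c "
from bench import r
print(r.job_done())"
```

```text
the job is handed in; nothing more can be done
None
```

I pushed the shutter up against its stop, turned the filter wheel two clicks until its bar was within about 1° of the index line, then pressed and released the zero key; the job is handed in at about 12 s, with no verdict returned, and the shutter's 50 mm travel was judged only from the camera view and a 20 N stop.

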